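Snap the vanity mirror back onto its stand

ROBOT

A 6-joint arm with a two-finger parallel gripper is mounted at the origin on the work surface. World frame = base frame: x ahead of the robot, y to its left, z up, the work surface at z = 0. Lengths are in m, angles in rad, forces in N, time in s.
With the tool pointing down it reaches from about 0.375 to 0.975 m from the base axis. Payload 3.8 kg.
Tool frame: the origin (TCP) lies midway between the tips of the shut fingers; the grasp point (between the pads) lies 19 mm behind it; z points along the fingers, y is the line along which they close (so a half turn about z gives the same grasp; the last joint's range is limited). The gripper opens to 85 mm and grips with 20 to 120 N. Pads are 22 mm wide; open, the fingers measure 114 mm over their backs; the gripper's body (76 mm by 85 mm) begins 54 mm behind the grasp point. The pads swing forward as they close: fully open they stand 13 mm farther back than shut.
Start: joints at [-1.371, 0.264, 1.604, -0, 1.274, -0.037], TCP at [0.158, -0.656, 0.231] pointing down, gripper open.
Joint ranges: [-2.63, 2.63], [-0.94, 2.18], [0.31, 2.57], [-1.31, 4.45], [0, 2.66], [-2.55, 2.55]. Speed limits (rad/s): [2.57, 2.57, 3.14, 3.14, 3.14, 3.14].

INTERFACE

Orientations are given as a rotation vector (axis times angle).
In Python, from workcell import bot, cams gives the robot as it stands.
- The arm moves only by the tool play_rows, never from a script. Its argument "rows" is a list of rows, each a list of 2 entries, a list of its own where there are three numbers: the shift along the tool's x, y, z scaled (see below), then the turn, a rotation vector about the tool's x, y, z scaled (see below). A call has 1 to 20 rows; each row is the pose to reach, as a shift and turn from the pose commanded when the call began, along the tool's axes at that moment; what a row does not reach only later rows make up. The controller multiplies each number of a shift by 250 mm and each number of a turn by 45 degrees. A row lasts 1/12 s, in which the tool goes at most 41.7 mm and 7.16 degrees, less where a joint would pass 70% of its speed; a pose out of reach is approached as far as the arm can. A call with a number of a shift or a turn outside -1 to 1 is refused whole. A call with a gripper value outside its range is refused whole. "claw" is the opening, from -1 (shut) to 1 (fully open), set as the call begins (left out, the last holds). The fingers move at their own pace and stop on an object; "newtons" is the grip in N (left out, the last holds). Time passes only in rows, so rows that repeat a pose let the fingers close. It gives the time, the measured TCP pose, the force, the opening and the grip force at its end, in the units of the state.
- bot.read_state(): the state, without advancing time (a new reading comes with each control period).
- cams.read_camera(name): name is "scene" or "top"; returns a dict with "image" (420x560x3 uint8, red, green, blue), "K" (3x3 intrinsics, pixels), "T" (4x4, takes a point from camera to world coordinates). Camera axes: x right, y down, z forward; pixel columns grow to the right and rows downward; lengths in m; the calibration is good to about 2 mm. A picture is of the moment at which its call begins. There is no depth.
- bot.finish_job(): hands the job in; it is judged then, once.
The state is a dict: "time": time; "q": joint angles; "joint_vel": joint speeds; "joint_torque": joint torques, N m; "tool_pos": TCP position; "tcp_rot": TCP orientation; "wrist_force": force on the tool from outside, world axes, zero at the start; "torque": the same for the moment, N m; "width": opening from 0.0 (shut) to 1.0 (fully open); "grip_force": force on a finger pad.
Only numpy, scipy, OpenCV 4.12 (cv2) and the standard library are available. Lean on these libraries where they do the work, as an engineer would, in place of code of your own. Each camera call takes 0.05 s, during which the arm holds its last target. There are 200 camera calls.

TASK

The small round mirror, held in a clip on a square beige sleeve, has come off its stand. Slide the sleeve down over the stand's upright post, push it down past the resistance of the two spring claws until it snaps fully home on its seat, and do not let go: finish while still holding the sleeve and pressing it firmly (about 10 N) down onto the seat. Leave the other things on the vanity where they are.

Things in the scene. Friction and masses are not known exactly. Their poses are not given: they have to be found in the camera images.
- mirror_head: Loose mirror part, about 110 g. Origin: centre of its flat underside, on the sleeve's axis; z up along the sleeve, +x towards the mirror. Round flange at the bottom, 44 mm diameter, 5 mm thick; on it a square upright beige sleeve 26 x 26 mm, its top 64 mm above the origin. A 19 mm wide bore runs right through both. It stands on the table on the flange and the foot of the mirror's clip.
- grip (a point): Where to grip the sleeve: on its axis, 44 mm above the underside. Let the fingers close along the part's y axis (26 mm wide, both faces free). The fingertips must stay at least 20 mm above the part's underside to clear the claws of the stand; the sleeve's top is 20 mm above this point.
- mirror (a point): Centre of the round mirror, 48 mm from the sleeve's axis (along the part's +x) and 40 mm above its underside. Mirror 72 mm in diameter, upright, facing +x of the part, in a steel spring clip 14 mm wide, 0 to 80 mm high, 42 to 54 mm from the axis, joined to the sleeve by a thin arm. It may face any way on the stand.
- stand: Mirror stand, fixed to the vanity top: round white foot of 110 mm diameter, in its middle a raised seat, two spring claws and a bare upright steel post of 16 mm diameter with tapered tip. Origin: centre of the foot's underside, on the post's axis; z up, the claws stand at +y and -y.
- post_tip (a point): Tip of the stand's post, on its axis, 54 mm above the seat and 84 mm above the vanity top. The post is tapered over its last 5 mm.
- claws (a point): Level of the noses of the two steel spring claws, 10 mm above the seat, on the post's axis. Claws reach 18 mm above the seat and 31 mm out from the axis. They meet the flange when its underside is about 14 mm above the seat; spreading them takes up to about 16 N. At 10 mm the force suddenly drops to a few N; the claws close over the flange in the last 2 mm before the seat.
- seat: Round white seat of the stand, 40 mm diameter, around the foot of the post, rigid, 30 mm above the vanity top. Origin: centre of its top face, on the post's axis, z up. The mirror part is home when its underside lies on this face.
- compact: Bystander, to be left alone: closed round beige plastic powder compact, diameter 72 mm, 16 mm tall. Origin: centre of its underside.
- clipper: Bystander, to be left alone: chrome nail clipper, 58 x 13 x 14 mm. Origin: centre of its underside.
- jar: Bystander, to be left alone: frosted glass jar with white screw lid, diameter 52 mm, 50 mm tall. Origin: centre of its underside.
- comb: Bystander, to be left alone: blue plastic comb lying flat, 165 x 34 x 5 mm. Origin: centre of its underside.
- lipstick: Bystander, to be left alone: slim upright lipstick tube, diameter 22 mm, 55 mm tall. Origin: centre of its underside.
- ring_cone: Bystander, to be left alone: white ceramic ring cone on a round foot, diameter 56 mm, 58 mm tall. Origin: centre of its underside.
- polish: Bystander, to be left alone: square nail polish bottle with round white cap, 28 x 28 mm, 62 mm tall. Origin: centre of its underside.
Not all that is in view belongs to the job. What is shaped like the stand but pink is not meant.

How it is judged:
On the way, in this order (a step that is already met when the one before it is completed fails the run):
1. the sleeve is over the post, upright, with the post's tip inside it and not yet snapped (z of mirror_head in the frame of seat between 0.008 and 0.05 m and horizontal distance between mirror_head and seat below 0.005 m and angle between mirror_head's own z axis and vertical below 0.1 rad), for 0.1 s.
2. the sleeve has snapped past the claws and is home on the seat (z of mirror_head in the frame of seat below 0.003 m and horizontal distance between mirror_head and seat below 0.005 m and angle between mirror_head's own z axis and vertical below 0.1 rad), for 0.2 s.
At the end, for the whole second after the job is handed in: The mirror part's underside is within 3 mm of the seat's top and within 5 mm of the post's axis, upright within 0.1 rad, the fingers still bear on it (more than 4 N), and it is pressed on the seat with more than 4 N (all of step 2 and contact force between mirror_head and seat above 4 N and contact force between the fingers and mirror_head above 4 N); the arm keeps its last pose, push and grip.
It fails at once if a bystander was moved by more than 30 mm (distance of any of compact, clipper, jar, comb, lipstick, ring_cone, polish from where it was at the start of the episode above 0.03 m).
It also fails if it takes over 48 s, if anything falls off the work surface, if the arm or the gripper's body presses on something with over 40 N, if the wrist force passes 120 N, or if a joint passes its speed limit or range.

## Working session

There is one attempt and no reset: what is moved stays moved. The work goes in short steps, Python scripts to look and compute and a tool call to move; the robot and the scene stay as the last step left them, time stands still between calls to the robot, and variables do not carry over. Pictures are saved under pics/ and viewed, at most 10 in all, crops included, and the job is handed in when it is done.

Besides the shell and the picture viewer there is one more tool, called after "Call:" as name([rows], argument=value, ...), one row to a line, values as JSON. play_rows: Moves the arm, as the interface text tells. Its arguments: {"type":"object","properties":{"rows":{"type":"array","items":{"type":"array"}},"claw":{"type":"number"},"newtons":{"type":"number"}},"required":["rows"]}

```bash
mkdir -p pics; ls; python3 - <<'E'
from workcell import bot,cams
import cv2,numpy as np
s=bot.read_state();print({k:np.round(v,3).tolist() for k,v in s.items()})
for n in("scene","top"):
    c=cams.read_camera(n);cv2.imwrite(f"pics/{n}0.png",c["image"][:,:,::-1]);print(n,c["K"].round(1).tolist(),c["T"].round(3).tolist())
E
```

```text
pics
{'time': 0.0, 'q': [-1.371, 0.265, 1.605, 0.0, 1.274, -0.037], 'joint_vel': [-0.001, -0.002, -0.0, -0.001, -0.001, 0.0], 'joint_torque': [0.001, -51.512, -36.731, -0.0, 0.013, 0.0], 'tool_pos': [0.158, -0.655, 0.23], 'tcp_rot': [-3.117, -0.371, 0.0], 'wrist_force': [0.456, -0.11, 0.029], 'torque': [-0.011, 0.003, -0.04], 'grip_force': 0.0, 'width': 0.998}
scene [[466.7, 0.0, 282.8], [0.0, 466.7, 208.9], [0.0, 0.0, 1.0]] [[-0.028, 0.715, -0.699, 1.354], [1.0, 0.027, -0.012, 0.001], [0.01, -0.699, -0.715, 0.861], [0.0, 0.0, 0.0, 1.0]]
top [[465.5, 0.0, 278.8], [0.0, 465.5, 213.3], [0.0, 0.0, 1.0]] [[-0.007, -0.986, 0.164, 0.433], [-1.0, 0.004, -0.018, 0.015], [0.017, -0.164, -0.986, 1.186], [0.0, 0.0, 0.0, 1.0]]
```

View pics/scene0.png

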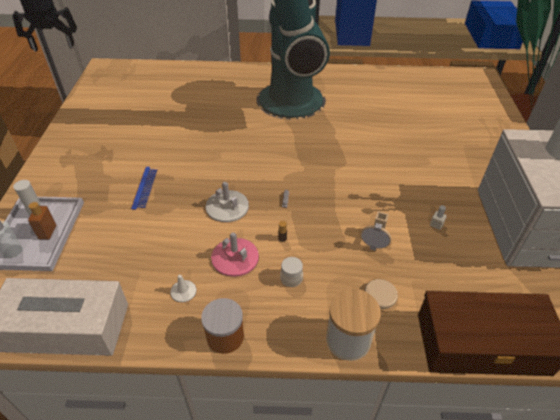

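View pics/top0.png

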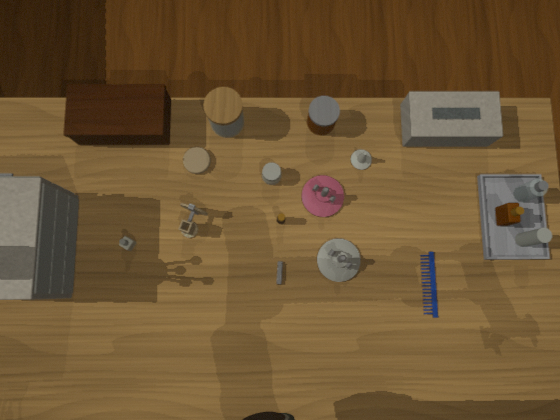

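The scene view shows the white stand at about (227,205) and the mirror head at about (378,230). In the top view they are at (339,260) and (188,218). I'll enlarge both.

```bash
python3 - <<'E'
import cv2,numpy as np
s=cv2.imread("pics/scene0.png");t=cv2.imread("pics/top0.png")
f=lambda im,x,y,w=66,h=50:cv2.resize(im[y-h//2:y+h//2,x-w//2:x+w//2],None,fx=6,fy=6,interpolation=cv2.INTER_CUBIC)
a=np.vstack([np.hstack([f(s,377,227),f(s,227,203)]),np.hstack([f(t,191,218),f(t,342,260)])])
cv2.imwrite("pics/crop0.png",a)
E
```

```text
(no output)
```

View pics/crop0.png

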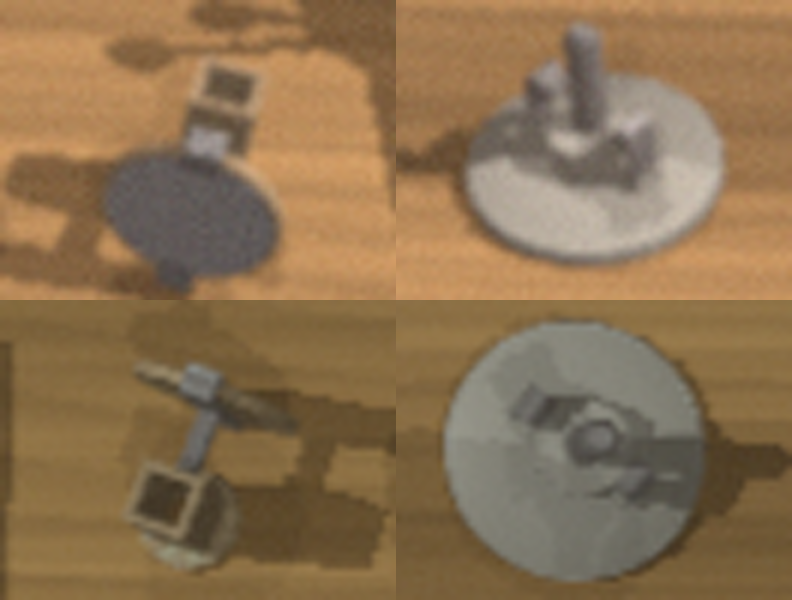

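The sleeve's square top centre is near crop (228,87) in scene and (167,499) in top. The post tip is near (583,30) in scene and (597,440) in top. The mirror points mostly toward +x, with a yaw of about -17°.

```bash
cat > h.py <<'E'
import numpy as np,cv2
from workcell import bot,cams
def ray(c,p):
    d=c["T"][:3,:3]@np.linalg.solve(c["K"],[p[0],p[1],1]);return c["T"][:3,3],d/np.linalg.norm(d)
def plane(c,p,z):
    o,d=ray(c,p);return o+d*(z-o[2])/d[2]
def tri(c1,p1,c2,p2):
    (o1,d1),(o2,d2)=ray(c1,p1),ray(c2,p2)
    s=np.linalg.lstsq(np.c_[d1,-d2],o2-o1,rcond=None)[0];a,b=o1+s[0]*d1,o2+s[1]*d2
    return (a+b)/2,np.linalg.norm(a-b)
def crop(p,o):return (np.array(p)+.5)/6-.5+o
E
python3 - <<'E'
from h import *
s=cams.read_camera("scene");t=cams.read_camera("top");np.set_printoptions(precision=4,suppress=True)
print("sleeve",tri(s,crop((228,87),(344,202)),t,crop((167,199),(158,193))))
print("tip",tri(s,crop((187,28),(194,178)),t,crop((201,140),(309,235))))
print("cliptop",tri(s,crop((208,135),(344,202)),t,crop((200,80),(158,193))))
C=[plane(t,crop(p,(158,193)),.064) for p in((150,162),(208,180),(183,238),(128,215))]
C=np.array(C);print(C,C.mean(0),[np.linalg.norm(C[i]-C[i-1]) for i in range(4)])
for a,b in((0,1),(3,2)):v=C[a]-C[b];print("yaw y",np.degrees(np.arctan2(v[1],v[0]))-90)
for a,b in((0,3),(1,2)):v=C[a]-C[b];print("yaw x",np.degrees(np.arctan2(v[1],v[0])))
# foot of stand by mask
for n,c,(u,v) in(("s",s,(227,205)),("t",t,(339,260))):
    im=c["image"];hs=cv2.cvtColor(im,cv2.COLOR_RGB2HSV)
    m=((hs[...,1]<65)&(hs[...,2]>50)).astype(np.uint8)*255;w=np.zeros_like(m);w[v-35:v+35,u-35:u+35]=255
    cs,_=cv2.findContours(m&w,cv2.RETR_EXTERNAL,cv2.CHAIN_APPROX_NONE);k=cv2.convexHull(max(cs,key=cv2.contourArea))
    e=cv2.fitEllipse(k);print(n,e,[plane(c,e[0],z) for z in(0,.005)])
E
```

```text
sleeve (array([0.5898, 0.2213, 0.0637]), np.float64(0.0004550963938987697))
tip (array([ 0.5086, -0.1559,  0.0838]), np.float64(0.0028032965396094845))
cliptop (array([0.6348, 0.2053, 0.0843]), np.float64(9.4003441076936e-05))
[[0.6049 0.2282 0.064 ]
 [0.5974 0.2046 0.064 ]
 [0.5738 0.2141 0.064 ]
 [0.5832 0.2365 0.064 ]] [0.5898 0.2209 0.064 ] [np.float64(0.023126152542006874), np.float64(0.024739087087023517), np.float64(0.025422179594774153), np.float64(0.024274992907100716)]
yaw y -17.548301210806827
yaw y -22.89671011048857
yaw x -20.91744165041264
yaw x -21.899724992955043
s ((226.6814727783203, 202.7054901123047), (39.4737548828125, 41.60176467895508), 74.17518615722656) [array([ 0.4957, -0.1603,  0.    ]), array([ 0.5007, -0.1594,  0.005 ])]
t ((338.3179931640625, 259.6688537597656), (42.750003814697266, 43.53868865966797), 121.62895202636719) [array([ 0.5099, -0.1576,  0.    ]), array([ 0.5095, -0.1568,  0.005 ])]
```

Call:
play_rows([
  [[0.833,-1.0,0],[0,0,0]],
  [[0.833,-1.0,0],[0,0,0]],
  [[0.833,-1.0,0],[0,0,0]],
  [[0.833,-1.0,0],[0,0,0]],
  [[0.833,-1.0,0],[0,0,0]],
  [[0.833,-1.0,0],[0,0,0]],
  [[0.833,-1.0,0],[0,0,0]],
  [[0.833,-1.0,0],[0,0,0]],
  [[0.833,-1.0,0],[0,0,0]],
  [[0.833,-1.0,0],[0,0,0]],
], claw=1)

```text
time: 1.03
tool_pos: [0.3027, -0.3629, 0.2314]
tcp_rot: [3.118, 0.377, 0.0]
wrist_force: [-0.7, -0.8, -0.3]
width: 0.999
grip_force: 0.0
```

Call:
play_rows([
  [[0.833,-1.0,0],[0,0,0]],
  [[0.833,-1.0,0],[0,0,0]],
  [[0.833,-1.0,0],[0,0,0]],
  [[0.833,-1.0,0],[0,0,0]],
  [[0.833,-1.0,0],[0,0,0]],
  [[0.833,-1.0,0],[0,0,0]],
  [[0.833,-1.0,0],[0,0,0]],
  [[0.833,-1.0,0],[0,0,0]],
  [[0.833,-1.0,0],[0,0,0]],
  [[0.833,-1.0,0],[0,0,0]],
  [[0.833,-1.0,0],[0,0,0]],
  [[0.833,-1.0,0],[0,0,0]],
])

```text
time: 2.03
tool_pos: [0.4456, -0.074, 0.2311]
tcp_rot: [3.119, 0.368, -0.001]
wrist_force: [0.1, -0.1, -0.2]
width: 1.004
grip_force: 0.0
```

Call:
play_rows([
  [[0.833,-1.0,0.2],[0,0,0.744]],
  [[0.833,-1.0,0.2],[0,0,0.744]],
  [[0.833,-1.0,0.2],[0,0,0.744]],
  [[0.833,-1.0,0.2],[0,0,0.744]],
  [[0.833,-1.0,0.2],[0,0,0.744]],
  [[0.833,-1.0,0.2],[0,0,0.744]],
  [[0.833,-1.0,0.2],[0,0,0.744]],
  [[0.833,-1.0,0.2],[0,0,0.744]],
  [[0.833,-1.0,0.2],[0,0,0.744]],
  [[0.833,-1.0,0.2],[0,0,0.744]],
  [[0.833,-1.0,0.2],[0,0,0.744]],
  [[0.833,-1.0,0.2],[0,0,0.744]],
])

```text
time: 3.03
tool_pos: [0.5896, 0.2172, 0.1812]
tcp_rot: [3.093, -0.546, -0.001]
wrist_force: [-1.4, -1.3, 0.8]
width: 0.998
grip_force: 0.0
```

```bash
cat >> h.py <<'E'
from scipy.spatial.transform import Rotation as R
np.set_printoptions(precision=4,suppress=True)
def go(target):
    s=bot.read_state();r=R.from_rotvec(s["tcp_rot"])
    print(s["time"],"pos",np.array(s["tool_pos"]),"F",np.array(s["wrist_force"]),"w",s["width"],"g",s["grip_force"])
    print("scaled",r.inv().apply(np.array(target)-s["tool_pos"])/.25,"yaw",np.degrees(np.arctan2(*r.as_matrix()[[1,0],0])))
E
python3 - <<'E'
from h import *
go([.590,.221,.028])
c=cams.read_camera("top")["image"][:,:,::-1][165:285,120:280];d=cams.read_camera("scene")["image"][:,:,::-1][150:270,300:460]
cv2.imwrite("pics/hov.png",cv2.resize(np.hstack([c,d]),None,fx=2.5,fy=2.5,interpolation=cv2.INTER_CUBIC))
E
```

```text
3.0333 pos [0.5896 0.2172 0.1812] F [-1.4121 -1.2589  0.8261] w 0.9982566931204727 g 0.0
scaled [-0.0034 -0.0157  0.6128] yaw -20.021439403486827
```

View pics/hov.png

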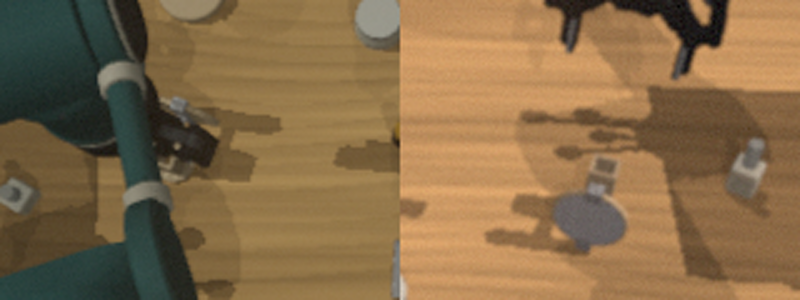

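The fingers straddle the sleeve: the tip midpoint back-projects to (0.589, 0.220), against the sleeve at (0.590, 0.221). The polish bottle is clear of the fingers, so I'm descending.

Call:
play_rows([
  [[0,-0.012,0.1],[0,0,0]],
  [[0,-0.012,0.2],[0,0,0]],
  [[0,-0.012,0.3],[0,0,0]],
  [[0,-0.012,0.4],[0,0,0]],
  [[0,-0.012,0.48],[0,0,0]],
  [[0,-0.012,0.54],[0,0,0]],
  [[0,-0.012,0.58],[0,0,0]],
  [[0,-0.012,0.612],[0,0,0]],
  [[0,-0.012,0.612],[0,0,0]],
  [[0,-0.012,0.612],[0,0,0]],
])

```text
time: 3.97
tool_pos: [0.591, 0.2219, 0.0288]
tcp_rot: [-3.094, 0.544, -0.001]
wrist_force: [-0.0, 0.8, 0.4]
width: 1.005
grip_force: 0.0
```

```bash
python3 - <<'E'
from h import *
go([.590,.221,.028])
E
```

```text
3.9667 pos [0.591  0.2219 0.0288] F [-0.0241  0.7994  0.4091] w 1.0050432699658787 g 0.0
scaled [-0.0027  0.0048  0.0033] yaw -19.951912134812268
```

Good; within about 1 mm. Closing the fingers.

Call:
play_rows([
  [[-0.003,0.003,0.003],[0,0,0]],
  [[-0.003,0.003,0.003],[0,0,0]],
  [[-0.003,0.003,0.003],[0,0,0]],
  [[-0.003,0.003,0.003],[0,0,0]],
  [[-0.003,0.003,0.003],[0,0,0]],
  [[-0.003,0.003,0.003],[0,0,0]],
  [[-0.003,0.003,0.003],[0,0,0]],
  [[-0.003,0.003,0.003],[0,0,0]],
  [[-0.003,0.003,0.003],[0,0,0]],
  [[-0.003,0.003,0.003],[0,0,0]],
  [[-0.003,0.003,0.003],[0,0,0]],
  [[-0.003,0.003,0.003],[0,0,0]],
  [[-0.003,0.003,0.003],[0,0,0]],
  [[-0.003,0.003,0.003],[0,0,0]],
], claw=-1, newtons=60)

```text
time: 5.13
tool_pos: [0.5901, 0.2221, 0.0281]
tcp_rot: [-3.094, 0.543, -0.001]
wrist_force: [-1.5, 0.4, 4.9]
width: 0.298
grip_force: 60.5
```

Call:
play_rows([
  [[0,0,-0.1],[0,0,0]],
  [[0,0,-0.2],[0,0,0]],
  [[0,0,-0.3],[0,0,0]],
  [[0,0,-0.4],[0,0,0]],
  [[0,0,-0.5],[0,0,0]],
  [[0,0,-0.5],[0,0,0]],
  [[0,0,-0.5],[0,0,0]],
])

```text
time: 5.72
tool_pos: [0.5909, 0.2222, 0.1539]
tcp_rot: [-3.093, 0.543, -0.005]
wrist_force: [0.2, 0.1, -2.7]
width: 0.297
grip_force: 59.8
```

```bash
python3 - <<'E'
from h import *
go([.509,-.156,.153])
E
```

```text
5.7167 pos [0.5909 0.2222 0.1539] F [ 0.197   0.0581 -2.6932] w 0.2969678081338632 g 59.826316237449646
scaled [0.2073 1.5337 0.0009] yaw -19.91102759556712
```

The sleeve is held: the opening is about 25 mm and the grip is 60 N. Moving to hover above the post.

Call:
play_rows([
  [[0.02,0.12,0],[0,0,0]],
  [[0.04,0.24,0],[0,0,0]],
  [[0.05,0.36,0],[0,0,0]],
  [[0.07,0.48,0],[0,0,0]],
  [[0.08,0.6,0],[0,0,0]],
  [[0.1,0.72,0],[0,0,0]],
  [[0.11,0.84,0],[0,0,0]],
  [[0.13,0.96,0],[0,0,0]],
])

```text
time: 6.38
tool_pos: [0.5359, -0.016, 0.1496]
tcp_rot: [3.094, -0.543, -0.008]
wrist_force: [-0.1, -0.5, -1.7]
width: 0.296
grip_force: 59.7
```

Call:
play_rows([
  [[0.02,0.12,0],[0,0,0]],
  [[0.04,0.24,0],[0,0,0]],
  [[0.05,0.36,0],[0,0,0]],
  [[0.07,0.48,0],[0,0,0]],
  [[0.077,0.56,0],[0,0,0]],
  [[0.077,0.574,0],[0,0,0]],
  [[0.077,0.574,0],[0,0,0]],
  [[0.077,0.574,0],[0,0,0]],
  [[0.077,0.574,0],[0,0,0]],
])

```text
time: 7.13
tool_pos: [0.5074, -0.1552, 0.1515]
tcp_rot: [-3.094, 0.542, 0.003]
wrist_force: [1.2, -0.1, -2.2]
width: 0.294
grip_force: 59.9
```

```bash
python3 - <<'E'
from h import *
go([.509,-.156,.153])
c=cams.read_camera("top")["image"][:,:,::-1];d=cams.read_camera("scene")["image"][:,:,::-1]
cv2.imwrite("pics/t1.png",c);cv2.imwrite("pics/s1.png",d)
c=c[210:310,290:390];d=d[130:230,180:280]
cv2.imwrite("pics/over.png",cv2.resize(np.hstack([c,d]),None,fx=4,fy=4,interpolation=cv2.INTER_CUBIC))
E
```

```text
7.1333 pos [ 0.5074 -0.1552  0.1515] F [ 1.1518 -0.0532 -2.1837] w 0.2943148033408785 g 59.923850297927856
scaled [ 0.0071  0.0009 -0.0062] yaw -19.87113056955252
```

View pics/over.png

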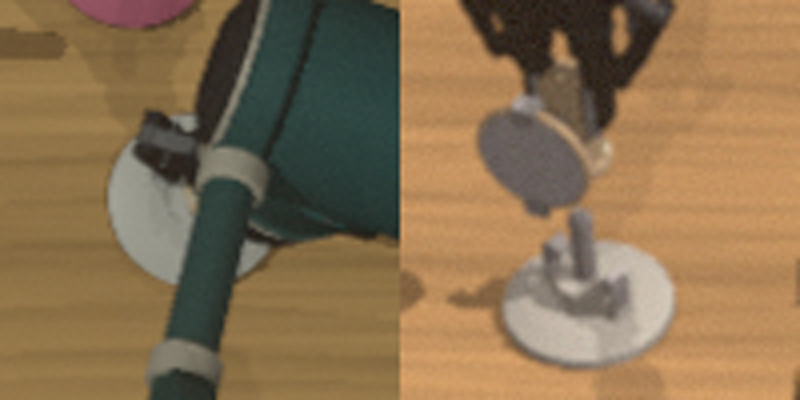

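The part hangs above the post in the scene view: mirror centre about (532,157), flange edge at (600,155), post tip at (580,213). I'll check these against the expected projections.

```bash
python3 - <<'E'
from h import *
c=cams.read_camera("scene");s=bot.read_state();print(s["tool_pos"],s["tcp_rot"])
def pr(p):
    q=c["K"]@(c["T"][:3,:3].T@(np.array(p)-c["T"][:3,3]));return q[:2]/q[2]
r=R.from_rotvec(s["tcp_rot"]).as_matrix();x=np.array(r[:,0]);z=-r[:,2];y=np.cross(z,x)
o=np.array(s["tool_pos"])-.028*z
P=lambda n,v:print(n,(pr(o+v[0]*x+v[1]*y+v[2]*z)-[180,130]+.5)*4-.5+[400,0])
P("mirror",(.054,0,.04));P("cliptop",(.048,0,.08));P("clipfoot",(.048,0,0));P("flange right",(0,.022,.0));P("flange back",(-.015,.015,.0025))
print("tip",(pr((.509,-.156,.084))-[180,130]+.5)*4-.5+[400,0])
im=cv2.imread("pics/s1.png");h=cv2.cvtColor(im,cv2.COLOR_BGR2HSV);m=((h[...,1]<60)&(h[...,2]>60)&(h[...,2]<140)).astype(np.uint8)
w=np.zeros_like(m);w[154:186,196:230]=1;m=cv2.morphologyEx(m&w,cv2.MORPH_OPEN,np.ones((5,5),np.uint8))
k=max(cv2.findContours(m,0,1)[0],key=cv2.contourArea);e=cv2.fitEllipse(k);print(e,(np.array(e[0])-[180,130]+.5)*4-.5+[400,0])
E
```

```text
[ 0.508  -0.1552  0.1523] [-3.0945  0.5406  0.0006]
mirror [530.4023 164.7655]
cliptop [528.3314 103.3586]
clipfoot [541.9132 210.3886]
flange right [611.8614 169.4006]
flange back [611.9267 148.1434]
tip [582.4742 211.0158]
((212.51992797851562, 169.51002502441406), (18.347864151000977, 28.03729820251465), 138.38424682617188) [531.5797 159.5401]
```

The projections agree to about a pixel. Lowering over the tip with the force watched.

Call:
play_rows([
  [[0.005,0.002,0.04],[0,0,0]],
  [[0.005,0.002,0.08],[0,0,0]],
  [[0.005,0.002,0.11],[0,0,0]],
  [[0.005,0.002,0.135],[0,0,0]],
  [[0.005,0.002,0.15],[0,0,0]],
  [[0.005,0.002,0.16],[0,0,0]],
  [[0.005,0.002,0.17],[0,0,0]],
  [[0.005,0.002,0.18],[0,0,0]],
  [[0.005,0.002,0.18],[0,0,0]],
  [[0.005,0.002,0.18],[0,0,0]],
])

```text
time: 8.12
tool_pos: [0.5089, -0.1573, 0.1077]
tcp_rot: [3.094, -0.543, 0.0]
wrist_force: [0.4, -0.1, -1.2]
width: 0.3
grip_force: 59.9
```

```bash
python3 - <<'E'
from h import *
go([.509,-.156,.1])
c=cams.read_camera("top")["image"][:,:,::-1];d=cams.read_camera("scene")["image"][:,:,::-1]
c=c[210:310,290:390];d=d[130:230,180:280]
cv2.imwrite("pics/over2.png",cv2.resize(np.hstack([c,d]),None,fx=4,fy=4,interpolation=cv2.INTER_CUBIC))
E
```

```text
8.1167 pos [ 0.5089 -0.1573  0.1077] F [ 0.3618 -0.0638 -1.1722] w 0.2997825773831652 g 59.918126463890076
scaled [-0.0016 -0.0051  0.0306] yaw -19.919086443692056
```

View pics/over2.png

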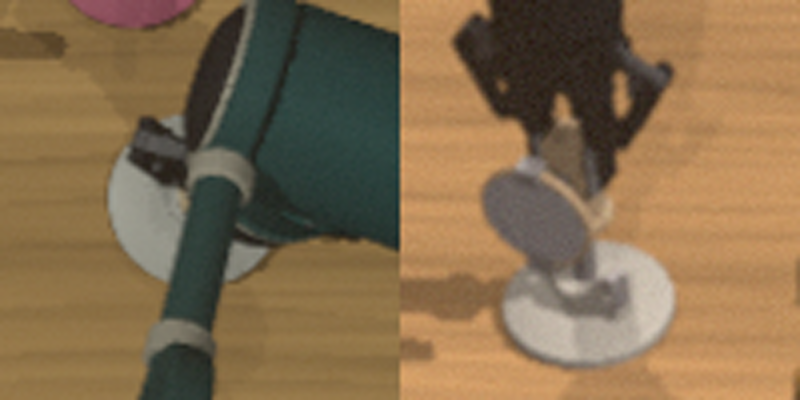

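The flange (600,208) now surrounds the post tip with no contact force. Going on down.

Call:
play_rows([
  [[0,-0.001,0.01],[0,0,0]],
  [[0,-0.001,0.02],[0,0,0]],
  [[0,-0.001,0.03],[0,0,0]],
  [[0,-0.001,0.04],[0,0,0]],
  [[0,-0.001,0.05],[0,0,0]],
  [[0,-0.001,0.06],[0,0,0]],
  [[0,-0.001,0.07],[0,0,0]],
  [[0,-0.001,0.08],[0,0,0]],
  [[0,-0.001,0.08],[0,0,0]],
  [[0,-0.001,0.08],[0,0,0]],
])

```text
time: 9.05
tool_pos: [0.5088, -0.157, 0.0873]
tcp_rot: [-3.094, 0.543, 0.001]
wrist_force: [0.2, -0.2, -0.4]
width: 0.296
grip_force: 59.9
```

Call:
play_rows([
  [[0,0,0.01],[0,0,0]],
  [[0,0,0.02],[0,0,0]],
  [[0,0,0.03],[0,0,0]],
  [[0,0,0.04],[0,0,0]],
  [[0,0,0.048],[0,0,0]],
  [[0,0,0.048],[0,0,0]],
  [[0,0,0.048],[0,0,0]],
], newtons=100)

```text
time: 9.63
tool_pos: [0.5088, -0.1569, 0.0753]
tcp_rot: [-3.094, 0.543, 0.001]
wrist_force: [0.3, -0.0, -1.4]
width: 0.292
grip_force: 98.3
```

```bash
python3 - <<'E'
from h import *
go([.509,-.156,.058])
d=cams.read_camera("scene")["image"][:,:,::-1]
cv2.imwrite("pics/over3.png",cv2.resize(d[130:230,180:280],None,fx=5,fy=5,interpolation=cv2.INTER_CUBIC))
E
```

```text
9.6333 pos [ 0.5088 -0.1569  0.0753] F [ 0.332  -0.0456 -1.3796] w 0.29184557325938765 g 98.32801580429077
scaled [-0.0005 -0.0039  0.0692] yaw -19.908179744243135
```

View pics/over3.png

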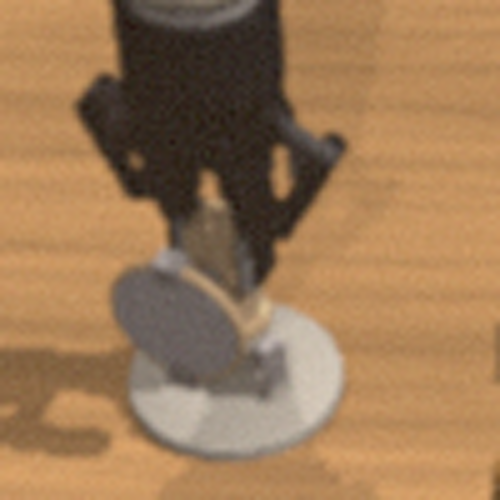

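The flange at (255,320) is just above the claws at (270,370), upright and on axis. Now pushing through the claws in small steps.

Call:
play_rows([
  [[0,0,0.006],[0,0,0]],
  [[0,0,0.012],[0,0,0]],
  [[0,0,0.018],[0,0,0]],
  [[0,0,0.02],[0,0,0]],
  [[0,0,0.02],[0,0,0]],
])

```text
time: 10.1
tool_pos: [0.5097, -0.1569, 0.071]
tcp_rot: [-3.094, 0.543, -0.002]
wrist_force: [1.6, 1.9, 1.8]
width: 0.29
grip_force: 98.9
```

Call:
play_rows([
  [[0,0,0.005],[0,0,0]],
  [[0,0,0.01],[0,0,0]],
  [[0,0,0.012],[0,0,0]],
  [[0,0,0.012],[0,0,0]],
])

```text
time: 10.43
tool_pos: [0.5102, -0.1574, 0.0689]
tcp_rot: [3.094, -0.543, 0.004]
wrist_force: [-0.3, 1.5, 7.4]
width: 0.287
grip_force: 99.6
```

Call:
play_rows([
  [[0,0,0.004],[0,0,0]],
  [[0,0,0.008],[0,0,0]],
  [[0,0,0.012],[0,0,0]],
  [[0,0,0.012],[0,0,0]],
])

```text
time: 10.77
tool_pos: [0.5109, -0.1577, 0.067]
tcp_rot: [3.094, -0.543, 0.006]
wrist_force: [0.1, 2.1, 11.1]
width: 0.294
grip_force: 100.7
```

Call:
play_rows([
  [[0,0,0.004],[0,0,0]],
  [[0,0,0.008],[0,0,0]],
  [[0,0,0.008],[0,0,0]],
])

```text
time: 11.02
tool_pos: [0.5098, -0.1574, 0.0629]
tcp_rot: [3.094, -0.543, 0.003]
wrist_force: [2.8, 1.0, 0.4]
width: 0.289
grip_force: 99.1
```

Call:
play_rows([
  [[0,0,0.004],[0,0,0]],
  [[0,0,0.008],[0,0,0]],
  [[0,0,0.008],[0,0,0]],
])

```text
time: 11.27
tool_pos: [0.5084, -0.1571, 0.0598]
tcp_rot: [3.094, -0.543, -0.001]
wrist_force: [1.9, -0.5, -0.1]
width: 0.286
grip_force: 99.0
```

Call:
play_rows([
  [[0,0,0.004],[0,0,0]],
  [[0,0,0.008],[0,0,0]],
  [[0,0,0.008],[0,0,0]],
])

```text
time: 11.52
tool_pos: [0.5085, -0.1571, 0.0583]
tcp_rot: [3.094, -0.543, -0.002]
wrist_force: [1.3, -0.4, 0.8]
width: 0.29
grip_force: 99.1
```

Past the snap: the force dropped. Now building up the seat force.

Call:
play_rows([
  [[0,0,0.004],[0,0,0]],
  [[0,0,0.008],[0,0,0]],
  [[0,0,0.008],[0,0,0]],
  [[0,0,0.008],[0,0,0]],
])

```text
time: 11.85
tool_pos: [0.5086, -0.1571, 0.0582]
tcp_rot: [3.094, -0.543, -0.002]
wrist_force: [-3.9, 0.4, 13.6]
width: 0.292
grip_force: 101.1
```

Call:
play_rows([
  [[0,0,0.002],[0,0,0]],
  [[0,0,0.004],[0,0,0]],
  [[0,0,0.004],[0,0,0]],
  [[0,0,0.004],[0,0,0]],
])

```text
time: 12.18
tool_pos: [0.5086, -0.1571, 0.0581]
tcp_rot: [3.094, -0.543, -0.002]
wrist_force: [-7.4, 2.0, 20.7]
width: 0.29
grip_force: 102.0
```

The TCP is at 0.058, which is exactly home, but the force is 21 N. I'll ease back to about 10 N and let it settle.

Call:
play_rows([
  [[0,0,-0.005],[0,0,0]],
  [[0,0,-0.005],[0,0,0]],
  [[0,0,-0.005],[0,0,0]],
  [[0,0,-0.005],[0,0,0]],
  [[0,0,-0.005],[0,0,0]],
  [[0,0,-0.005],[0,0,0]],
])

```text
time: 12.68
tool_pos: [0.5086, -0.1571, 0.0582]
tcp_rot: [3.094, -0.543, -0.001]
wrist_force: [-3.6, 1.4, 11.9]
width: 0.287
grip_force: 100.6
```

```bash
python3 - <<'E'
from h import *
go([.509,-.156,.058])
d=cams.read_camera("scene")["image"][:,:,::-1]
cv2.imwrite("pics/home.png",cv2.resize(d[130:230,180:280],None,fx=5,fy=5,interpolation=cv2.INTER_CUBIC))
E
```

```text
12.6833 pos [ 0.5086 -0.1571  0.0582] F [-3.6259  1.4253 11.8858] w 0.2872631528461296 g 100.63227653503418
scaled [ 0.0001 -0.0046  0.0007] yaw -19.90204857792181
```

View pics/home.png

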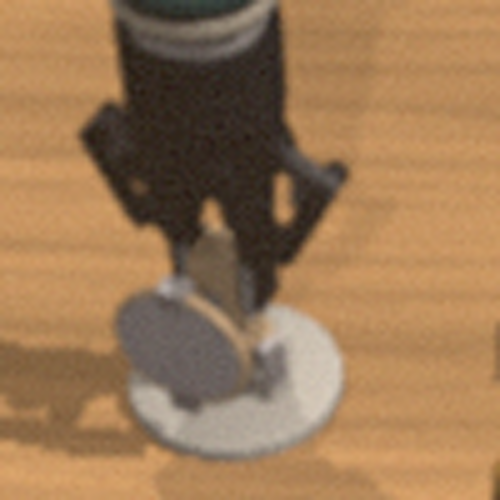

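The part is seated between the claws, with the flange down beside the claw at (270,360). It is upright, held, and pressed with about 12 N. Handing in.

```bash
python3 -c "
from workcell import bot
print(bot.finish_job())"
```

```text
the job is handed in; nothing more can be done
None
```

I handed the job in at about 12.7 s: the mirror sleeve has snapped past the claws and sits on its seat, still gripped at about 100 N and pressed down with about 12 N; no pass/fail verdict came back.

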